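Slide a blank home under the spring clip of a drilling jig

TASK

Load the undrilled wooden blank that lies on the drilling jig, ready for its hole: with one fingertip press the spring clip's thumb plate down so that the rubber foot lifts, and while holding it down push the blank with the other fingertip along the fence, beneath the foot, until it is fully home against the end stop. Then let the thumb plate come up so that the foot clamps the blank, and move clear. Only press and push: the blank stays flat on the jig, nothing is picked up, and the drilled blanks, the tin and the pencil stay where they are.

Things in the scene. Friction and masses are not known exactly. Their poses are not given: they have to be found in the camera images.
- jig: Drilling jig screwed to the bench: grey laminated base board 284 x 196 x 18 mm with parts on it. Origin on the bench under the board; x = loading direction, y towards the fence, z up. All jig numbers here are in this frame, in mm: board x -160 to 124, y -134 to 62, top z 18; wooden fence along the left side, face at y 25, x -152 to 110, top z 42. The blank goes between fence and guide (3 mm play).
- stop (a point): Middle of the end stop's face at board height (jig frame 82, 0, 18). The wooden stop closes the far end, top z 42; the steel bush plate on it reaches back over the blank's place to x 64 (plate z 42 to 47, drill bush up to z 54).
- guide (a point): Foot of the near end of the low wooden guide on the right, at the jig's (30, -28, 18). Its face runs at y -28 from here to x 82, top z 32; a slanting lead-in before it begins at x -6, y -46. A blank that comes in crooked or away from the fence can jam here.
- blank: The wooden blank to load, 80 x 50 x 16 mm, 35 to 70 g, without a hole, lying loose on the jig's board short of the clip's foot, 6 to 12 mm away from the fence and a little crooked. Origin: centre of its underside; x along its 80 mm length, z up. Pushed from behind by a fingertip that moves slantwise, it goes along sideways too, until it meets the fence.
- home (a point): Point on the board's top where the blank's origin is when it is fully home (jig frame 42, 0, 18).
- clip (a joint): Angle of the spring clip, rad. 0: released, foot 7 mm above the board, too low for the blank, and it does not ride up when a blank is pushed against it. 0.24: foot resting on a blank. 0.48: thumb plate fully down, foot 26 mm above the board. A spring returns it: about 4 N on the middle of the thumb plate start it, about 8 N hold it fully down.
- shaft (a point): Point on the clip's shaft, a steel rod of 8 mm along the jig's x axis at y -50, z 36, x -82 to 70. It turns in three small ears (17 mm wide, at x -78, 34 and 68, top z 45). The thumb plate sticks out to its right, the arm with the rubber foot to its left, over the blank's way.
- thumb_plate (a point): Middle of the thumb plate's top. Ribbed steel, x -76 to 12 (88 long), 38 wide. Released it slopes up outward, middle at about y -87, z 41; fully pressed it is level, y -104 to -66, top z 24, 6 mm above the board, so that a second fingertip at this height is low enough to push the 16 mm high blank. A fingertip can slide along it while pressing; it drags the more, the harder it is pressed.
- foot (a point): Middle of the underside of the clip's rubber foot, 14 mm in diameter, at about x 51, y -10 in the jig's frame, on an upright screw; screw and arm end 35 mm above the underside at most.
- drilled_1: Finished blank with a drilled hole, 80 x 50 x 16 mm, on a dark sheet left of the jig; bystander. Origin: centre of its underside.
- drilled_2: Another finished blank, the same size, on a dark sheet left of the jig, nearer to the robot; bystander. Origin: centre of its underside.
- tin: Round green screw tin with a pale lid, 71 mm in diameter, 50 mm high, on the bench right of the jig; bystander.
- pencil: Blue pencil, 170 mm long, 7 mm thick, on the bench right of the jig; bystander.
Things that resemble listed ones, but are neither listed nor needed, are in the scene too. Leave any blue look-alike of the blank alone.

How it is judged:
On the way, in this order (a step that is already met when the one before it is completed fails the run):
1. the thumb plate is held down so that the foot stands clear above the blank's height, while the blank is still in front of the foot (value of joint clip above 0.3 rad and x of blank in the frame of jig below 0.009 m), for 0.2 s.
2. with the clip still held down the blank is pushed beneath the foot, home against the stop (value of joint clip above 0.27 rad and x of blank in the frame of jig above 0.038 m), for 0.1 s.
At the end, for the whole second after the job is handed in: The blank lies flat on the jig between fence and guide with its end within 4 mm of the end stop, squared to the fence within 0.08 rad, at rest, and the released clip's foot rests on it (clip angle 0.20 to 0.28) (x of blank in the frame of jig between 0.038 and 0.046 m and y of blank in the frame of jig between -0.006 and 0.004 m and z of blank in the frame of jig below 0.021 m and angle between the x axis of blank and the x axis of jig, either way round below 0.08 rad and value of joint clip between 0.2 and 0.28 rad and linear speed of blank below 0.01 m/s); the robot touches nothing.
It fails at once if the blank is lifted more than 8 mm off the board or tipped (z of blank in the frame of jig above 0.026 m or angle between blank's own z axis and vertical above 0.2 rad).
It fails at once if the blank leaves the jig's board (z of blank in the frame of jig below 0.01 m).
It fails at once if a drilled blank, the tin or the pencil is moved by more than 20 mm (distance of any of drilled_1, drilled_2, tin, pencil from where it was at the start of the episode above 0.02 m).
It also fails if it takes over 58 s, if anything falls off the work surface, if the arm or the gripper's body presses on something with over 40 N, if the wrist force passes 120 N, or if a joint passes its speed limit or range.

ROBOT

A 6-joint arm with a two-finger parallel gripper is mounted at the origin on a cart in front of the work surface, level with it; the furniture and walls round the work are solid. World frame = base frame: x ahead of the robot, y to its left, z up, the work surface at z = 0. Lengths are in m, angles in rad, forces in N, time in s.
With the tool pointing down it reaches from about 0.35 to 0.85 m from the base axis. Payload 8.1 kg.
Tool frame: the origin (TCP) lies at the very end of the fingers, on their centre line; the grasp point (between the pads) lies 19 mm behind it; z points along the fingers, y is the line along which they close (so a half turn about z gives the same grasp; the last joint's range is limited). The gripper opens to 85 mm and grips with 20 to 120 N. Pads are 22 mm wide; open, the fingers measure 114 mm over their backs; the gripper's body (76 mm by 85 mm) begins 54 mm behind the grasp point. The pads swing forward as they close: fully open they stand 13 mm farther back than shut.
Start: joints at [1.246, 0.13, 1.488, -0, 1.523, -0.085], TCP at [0.142, 0.583, 0.231] pointing down, gripper open.
Joint ranges: [-2.96, 2.96], [-0.89, 2.26], [0.02, 2.5], [-1.34, 4.48], [0, 2.73], [-2.66, 2.66]. Speed limits (rad/s): [2.39, 2.39, 2.79, 3.14, 3.14, 3.14].

INTERFACE

Orientations are given as a rotation vector (axis times angle).
In Python, from workcell import * gives the robot as it stands.
- The arm moves only by the tool step_arm, never from a script. Its argument "moves" is one flat list of numbers, 4 for each row, row after row: the shift along the tool's x, y, z in cm, then the turn about the tool's z in rad. In form: [tx, ty, tz, roll, tx, ty, tz, roll, ...]. A call has 1 to 10 rows; each row is the pose to reach, as a shift and turn from the pose commanded when the call began, along the tool's axes at that moment; what a row does not reach only later rows make up. A row lasts 1/12 s, in which the tool goes at most 41.7 mm and 7.16 degrees, less where a joint would pass 70% of its speed; a pose out of reach is approached as far as the arm can. A call with a gripper value outside its range is refused whole. "gripper" is the opening in per cent of the stroke, from 0 (shut) to 100 (fully open), set as the call begins (left out, the last holds). The fingers move at their own pace and stop on an object; the grip force is fixed at half the most. Time passes only in rows, so rows that repeat a pose let the fingers close. It gives the time, the measured TCP pose, the force, the opening and the grip force at its end, in the units of the state.
- observe(): the state, without advancing time (a new reading comes with each control period).
- grab_frame(name): name is "scene" or "top" or "wrist"; returns (picture, depth): 400x640x3 uint8, blue, green, red; 400x640 float32, m along the optical axis (not along the pixel's ray), 0 where there is no reading.
- camera_model(name): a dict with "camera_matrix" (3x3 intrinsics, pixels), "view" (4x4, takes a point from world to camera coordinates); the wrist camera has in their place "tool_from_camera" (4x4, takes a point from camera to tool coordinates, whose origin is the TCP and whose axes are the flange's). Camera axes: x right, y up, looking along -z (the intrinsics and any distortion apply to the point x, -y, -z); pixel columns grow to the right and rows downward; lengths in m; the calibration is good to about 2 mm. A picture is of the moment at which its call begins: read the wrist's pose just before it. camera_model takes no time and is no camera call.
- job_done(): hands the job in; it is judged then, once.
The state is a dict: "time_s": time; "joints": joint angles; "qd": joint speeds; "tau": joint torques, N m; "ee_pos": TCP position; "ee_rot": TCP orientation; "ft_force": force on the tool from outside, world axes, zero at the start; "wrist_torque": the same for the moment, N m; "opening": opening from 0.0 (shut) to 1.0 (fully open); "finger_force": force on a finger pad.
Only numpy, scipy, OpenCV 4.12 (cv2) and the standard library are available. Lean on these libraries where they do the work, as an engineer would, in place of code of your own. Each camera call takes 0.05 s, during which the arm holds its last target. There are 200 camera calls.

## Working session

There is one attempt and no reset: what is moved stays moved. The work goes in short steps, Python scripts to look and compute and a tool call to move; the robot and the scene stay as the last step left them, time stands still between calls to the robot, and variables do not carry over. Pictures are saved under pics/ and viewed, at most 10 in all, crops included, and the job is handed in when it is done.

Besides the shell and the picture viewer there is one more tool, called after "Call:" as name(argument=value, ...) on one line, values as JSON. step_arm: Moves the arm, as the interface text tells. Its arguments: {"type":"object","properties":{"moves":{"type":"array","items":{"type":"number"}},"gripper":{"type":"number"}},"required":["moves"]}

```bash
mkdir -p pics; ls; python3 - <<'E'
from workcell import *
import cv2
s=observe();print(s)
for n in("scene","top"):
    p,d=grab_frame(n);cv2.imwrite(f"pics/{n}0.png",p)
    import numpy as np
    np.savez(f"{n}0.npz",p=p,d=d);print(n,camera_model(n))
print(camera_model("wrist"))
E
```

```text
pics
{'time_s': 0.0, 'joints': array([ 1.24557190e+00,  1.31121498e-01,  1.48928607e+00, -1.27238250e-05,
        1.52298752e+00, -8.53803913e-02]), 'qd': array([-0.00101289, -0.00054905,  0.00041416, -0.00205555, -0.00037538,
       -0.00038923]), 'tau': array([-1.76325306e-03, -5.69360447e+01, -5.00558996e+01, -3.14322706e-04,
        1.40367297e-02,  3.76076446e-05]), 'ee_pos': array([0.14232738, 0.58231397, 0.23026439]), 'ee_rot': array([-3.75800174e-01, -3.11867608e+00,  2.77554613e-03]), 'ft_force': array([-0.49983248,  0.81373338, -0.35520972]), 'wrist_torque': array([-0.01217165, -0.05120746,  0.03925738]), 'finger_force': 0.0, 'opening': 0.995390894066143}
scene {'camera_matrix': array([[405.50322506,   0.        , 323.85587577],
       [  0.        , 405.50322506, 204.39012935],
       [  0.        ,   0.        ,   1.        ]]), 'view': array([[-0.83291532, -0.55333225, -0.00868816,  0.48943828],
       [ 0.32139793, -0.49645248,  0.80637355, -0.27463684],
       [-0.45050575,  0.66884853,  0.59134272, -0.62213076],
       [ 0.        ,  0.        ,  0.        ,  1.      
[... 272 characters left out ...]
,  0.00556501,  0.09613188, -0.62363889],
       [-0.09620302,  0.01436459,  0.99525808, -1.08169025],
       [ 0.        ,  0.        ,  0.        ,  1.        ]])}
{'camera_matrix': array([[300.48147341,   0.        , 320.62971826],
       [  0.        , 300.48147341, 196.87945221],
       [  0.        ,   0.        ,   1.        ]]), 'tool_from_camera': array([[-1.46626299e-03,  9.48361556e-01,  3.17187972e-01,
         8.05402649e-02],
       [ 9.99998925e-01,  1.38750143e-03,  4.74193240e-04,
        -6.01418510e-04],
       [ 9.60787290e-06,  3.17188327e-01, -9.48362571e-01,
        -1.42336237e-01],
       [ 0.00000000e+00,  0.00000000e+00,  0.00000000e+00,
         1.00000000e+00]])}
```

View pics/top0.png

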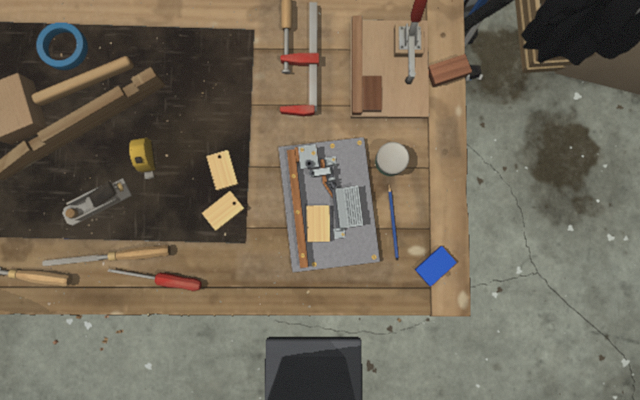

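View pics/scene0.png

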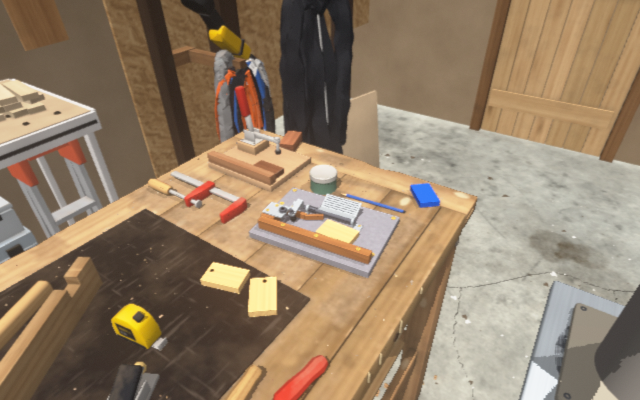

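The top view shows the jig at about cols 278–382, rows 137–272, with its x axis pointing up in the picture. The blank is at about (318,223), the thumb plate at (353,206), the tin at (393,158) and the pencil at (393,222). The blue look-alike is at (436,266). I'll enlarge the jig.

```bash
python3 - <<'E'
import numpy as np,cv2
p=np.load("top0.npz")["p"]
c=p[132:278,270:410];cv2.imwrite("pics/topc.png",cv2.resize(c,None,fx=4,fy=4,interpolation=cv2.INTER_CUBIC))
E
```

```text
(no output)
```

View pics/topc.png

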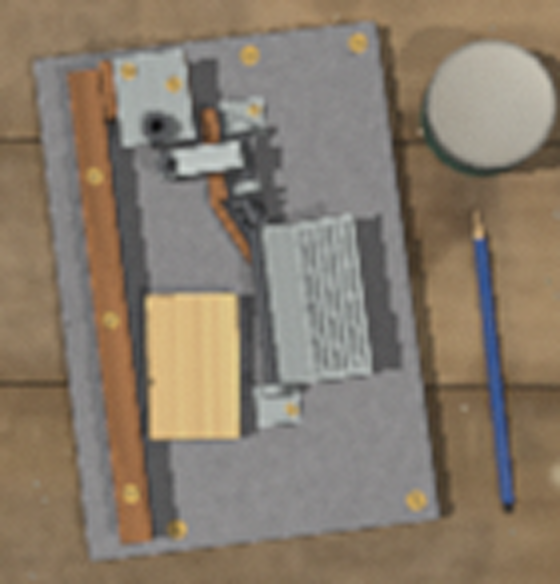

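```bash
cat > h.py <<'E'
import numpy as np,cv2
from scipy.spatial.transform import Rotation as R
def ray(m,uv,z,V=None):
    """pixel -> world point at height z"""
    K=m["camera_matrix"];V=m["view"] if V is None else V
    uv=np.atleast_2d(np.array(uv,float));Ri=V[:3,:3].T;c=-Ri@V[:3,3]
    d=np.c_[(uv[:,0]-K[0,2])/K[0,0],-(uv[:,1]-K[1,2])/K[1,1],-np.ones(len(uv))]@Ri.T
    return c+d*((z-c[2])/d[:,2])[:,None]
def wview(m,s):
    T=np.eye(4);T[:3,:3]=R.from_rotvec(s["ee_rot"]).as_matrix();T[:3,3]=s["ee_pos"]
    return np.linalg.inv(T@m["tool_from_camera"])
def fit2(J,W):
    """rigid 2D: W = R(a) J + t"""
    J=np.array(J,float);W=np.array(W)[:,:2];a,b=J-J.mean(0),W-W.mean(0)
    th=np.arctan2((a[:,0]*b[:,1]-a[:,1]*b[:,0]).sum(),(a*b).sum())
    M=np.array([[np.cos(th),-np.sin(th)],[np.sin(th),np.cos(th)]]);t=W.mean(0)-M@J.mean(0)
    return th,t,np.linalg.norm(J@M.T+t-W,axis=1)
def w2j(P,th,t):
    c,s=np.cos(th),np.sin(th);return (np.array(P)[...,:2]-t)@np.array([[c,-s],[s,c]])
def j2w(P,th,t):
    c,s=np.cos(th),np.sin(th);return np.array(P)[...,:2]@np.array([[c,s],[-s,c]])+t
E
python3 - <<'E'
from workcell import *
from h import *
m=camera_model("top")
f=lambda L:(np.array(L)+.5)/4-.5+[270,132]
B=ray(m,f([(34,62),(376,22),(438,515),(92,558)]),.018)
J=np.array([(124,62),(124,-134),(-160,-134),(-160,62)])/1e3
th,t,e=fit2(J,B);print(th,t,e)
b=ray(m,f([(145,294),(238,292),(240,438),(149,440)]),.034)
print(w2j(b,th,t)*1e3)
th2,t2,e2=fit2(np.array([(40,25),(40,-25),(-40,-25),(-40,25)])/1e3,b);print(th2-th,w2j(t2,th,t)*1e3,e2)
d=np.load("top0.npz")["d"]
# plate check points from depth
for n,uv in dict(plate=(318,298),platein=(285,300),foot=(205,160),ear=(280,405)).items():
    u=f([uv])[0];dd=d[int(round(u[1])),int(round(u[0]))];K=m["camera_matrix"]
    pc=np.array([(u[0]-K[0,2])/K[0,0]*dd,-(u[1]-K[1,2])/K[1,1]*dd,-dd]);w=m["view"][:3,:3].T@(pc-m["view"][:3,3]);print(n,w2j(w,th,t)*1e3,w[2])
E
```

```text
0.12477852998489274 [ 0.62447805 -0.00175692] [0.00189025 0.00174547 0.00235485 0.00206881]
[[ -17.60912352   14.359658  ]
 [ -22.63160788  -36.80550605]
 [-102.60461072  -28.18700125]
 [ -97.68645932   21.52602527]]
-0.09828315515339876 [-60.13295036  -7.27670601] [0.00073123 0.00073931 0.00021611 0.00019968]
plate [-31.47629003 -80.09286483] 0.03777308578464691
platein [-30.17390839 -62.05041069] 0.0345594642227308
foot [ 49.71709364 -27.05820137] 0.05430668718524809
ear [-86.99029723 -52.88117877] 0.01853553730523296
```

Board corners fit to about 2 mm. The blank is at jig (-60,-7), turned -0.10 rad, which agrees with the description. The push distance exceeds what the thumb plate length allows in one go. So I'll first push the blank square to the fence with the shut gripper, short of the foot, then press and push with the open gripper. First I'll go above the spot behind the blank.

```bash
cat > mv.py <<'E'
import sys
from workcell import *
from h import *
try: TH,TX=np.load("jig.npy")[0],np.load("jig.npy")[1:]
except Exception: TH,TX=0.12478,np.array([.62448,-.00176])
def to(jx,jy,z,yaw=np.pi):
    """jig mm target (tool x at jig angle yaw) -> tool-axes cm + roll from the present pose"""
    s=observe();M=R.from_rotvec(s["ee_rot"]).as_matrix()
    w=np.r_[j2w(np.array([jx,jy])/1e3,TH,TX),z/1e3]
    d=M.T@(w-s["ee_pos"])*100;cur=np.arctan2(M[1,0],M[0,0])
    r=-((yaw+TH-cur+np.pi)%(2*np.pi)-np.pi)
    print("t",round(s["time_s"],2),"jig now",np.round(w2j(s["ee_pos"],TH,TX)*1e3,1),"z",round(s["ee_pos"][2]*1e3,1),"F",s["ft_force"].round(1),"op",round(s["opening"],3),"tilt",round(float(np.arccos(-M[2,2])),4),"-> move cm",d.round(2),"roll",round(r,3))
if __name__=="__main__": to(*map(float,sys.argv[1:4]))
E
python3 mv.py -140 -8 200
```

```text
t 0.1 jig now [-405.7  639.6] z 230.3 F [ 0.5  0.8 -0.1] op 1.002 tilt 0.0017 -> move cm [-47.92 -51.02   3.11] roll -0.365
```

Call:
step_arm(moves=[-4,-4,0,0,-8,-8,0,-0.1,-11,-11,0,-0.2,-14,-14,0,-0.3,-17,-17,0,-0.36,-20,-20,0,-0.365,-23,-23,0.5,-0.365,-25,-26,1,-0.365,-28,-29,1.5,-0.365,-30,-31,2,-0.365], gripper=0)

```text
time_s: 0.93
ee_pos: [0.3526, 0.2224, 0.2135]
ee_rot: [-0.197, 3.135, 0.0]
ft_force: [0.9, 0.7, 0.1]
opening: 0.001
finger_force: 0.0
```

```bash
python3 mv.py -140 -8 200
```

```text
t 0.93 jig now [-241.9  256.2] z 213.5 F [0.9 0.7 0.1] op 0.001 tilt 0.0006 -> move cm [-10.16 -26.43   1.35] roll 0.001
```

Call:
step_arm(moves=[-1.5,-4,0.2,0,-3,-8,0.4,0,-4.5,-11.5,0.6,0,-6,-15,0.8,0,-7.5,-19,1,0,-9,-23,1.2,0,-10,-26,1.35,0,-10.2,-26.4,1.35,0,-10.2,-26.4,1.35,0])

```text
time_s: 1.68
ee_pos: [0.4865, -0.0268, 0.1993]
ee_rot: [0.191, -3.134, -0.0]
ft_force: [-0.8, 0.9, -0.6]
opening: -0.003
finger_force: 0.0
```

```bash
python3 - <<'E'
from workcell import *
from h import *
import mv
mv.to(-120,-12,60)
s=observe();p,d=grab_frame("wrist");np.savez("w1.npz",p=p,d=d,pos=s["ee_pos"],rot=s["ee_rot"]);cv2.imwrite("pics/w1.png",p)
E
```

```text
t 1.68 jig now [-140.    -7.7] z 199.3 F [-0.8  0.9 -0.6] op -0.003 tilt 0.0016 -> move cm [-2.02 -0.43 13.93] roll -0.003
```

View pics/w1.png

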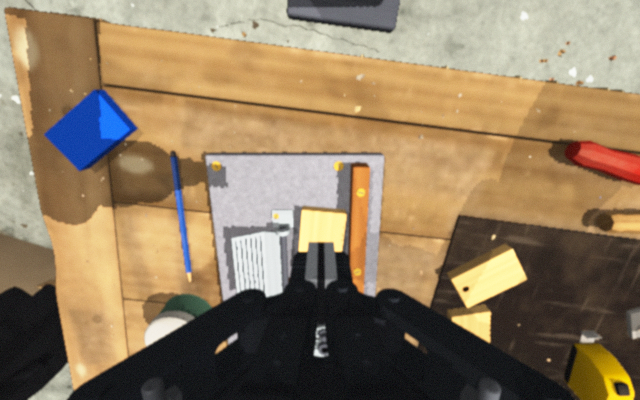

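The wrist view shows the shut fingertips at about (320,250). The board's rear corners are at (206,154) and (383,154), and the blank's rear edge runs from (304,207) to (347,210). I'll cross-check these.

```bash
python3 - <<'E'
from workcell import *
from h import *
import mv
w=np.load("w1.npz");m=camera_model("wrist")
V=wview(m,dict(ee_pos=w["pos"],ee_rot=w["rot"]))
print(w2j(ray(m,[(206,154),(383,154)],.018,V),mv.TH,mv.TX)*1e3)
print(w2j(ray(m,[(304,207),(347,210)],.034,V),mv.TH,mv.TX)*1e3)
p=w["p"];c=p[145:305,195:395];cv2.imwrite("pics/w1c.png",cv2.resize(c,None,fx=4,fy=3.7,interpolation=cv2.INTER_CUBIC)[:592])
mv.to(-125,-12,40);mv.to(-125,-12,24)
E
```

```text
[[-162.44844765 -132.861833  ]
 [-161.56912612   59.03980268]]
[[-106.64682426  -26.98545236]
 [-102.9301536    20.04002922]]
t 1.73 jig now [-140.2   -6.2] z 199.5 F [-0.3 -0.2 -0.8] op 0.001 tilt 0.0017 -> move cm [-1.55 -0.59 15.94] roll -0.002
t 1.73 jig now [-140.2   -6.2] z 199.5 F [-0.3 -0.2 -0.8] op 0.001 tilt 0.0017 -> move cm [-1.55 -0.59 17.54] roll -0.002
```

View pics/w1c.png

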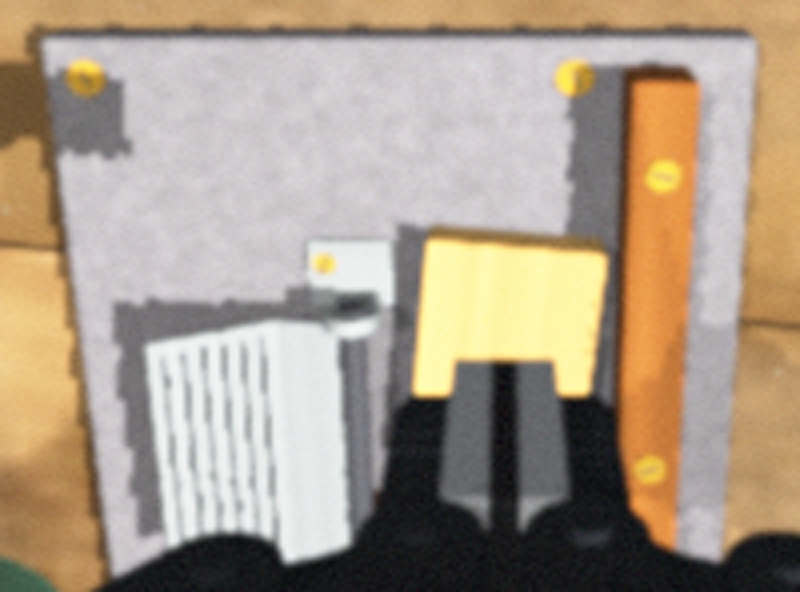

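Call:
step_arm(moves=[-0.5,-0.3,4,0,-1,-0.6,8,0,-1.5,-0.6,12,0,-1.5,-0.6,15,0,-1.5,-0.6,16.5,0,-1.5,-0.6,17.5,0,-1.5,-0.6,17.5,0,-1.5,-0.6,17.5,0])

```text
time_s: 2.4
ee_pos: [0.5022, -0.0281, 0.0257]
ee_rot: [-0.198, 3.135, 0.0]
ft_force: [1.0, -0.2, 0.1]
opening: 0.002
finger_force: 0.0
```

```bash
python3 mv.py -62 0 24
```

```text
t 2.4 jig now [-124.7  -10.9] z 25.7 F [ 1.  -0.2  0.1] op 0.002 tilt 0.0002 -> move cm [-6.27  1.08  0.17] roll 0.002
```

Call:
step_arm(moves=[-0.5,0,0,0,-1,0,0,0,-1.4,0.1,0,0,-1.8,0.25,0,0,-2.2,0.4,0,0,-2.6,0.55,0,0,-3,0.7,0,0,-3.4,0.85,0,0,-3.8,1,0,0,-3.8,1,0,0])

```text
time_s: 3.23
ee_pos: [0.5393, -0.0139, 0.0252]
ee_rot: [-0.197, 3.135, 0.0]
ft_force: [0.7, 0.6, -0.6]
opening: -0.001
finger_force: 0.0
```

```bash
python3 - <<'E'
from workcell import *
from h import *
import mv
mv.to(-62,0,24)
s=observe();p,d=grab_frame("wrist");np.savez("w2.npz",p=p,d=d,pos=s["ee_pos"],rot=s["ee_rot"])
q,d=grab_frame("top");np.savez("t2.npz",p=q)
c=cv2.resize(q[132:278,270:410],None,fx=3,fy=3,interpolation=cv2.INTER_CUBIC)
c2=cv2.resize(p[150:300,230:400],None,fx=2.2,fy=2.92,interpolation=cv2.INTER_CUBIC)[:438]
cv2.imwrite("pics/c2.png",np.hstack([c,c2[:,:374]]))
E
```

```text
t 3.23 jig now [-86.   -1.5] z 25.2 F [ 0.7  0.6 -0.6] op -0.001 tilt 0.0006 -> move cm [-2.4   0.15  0.12] roll 0.001
```

View pics/c2.png

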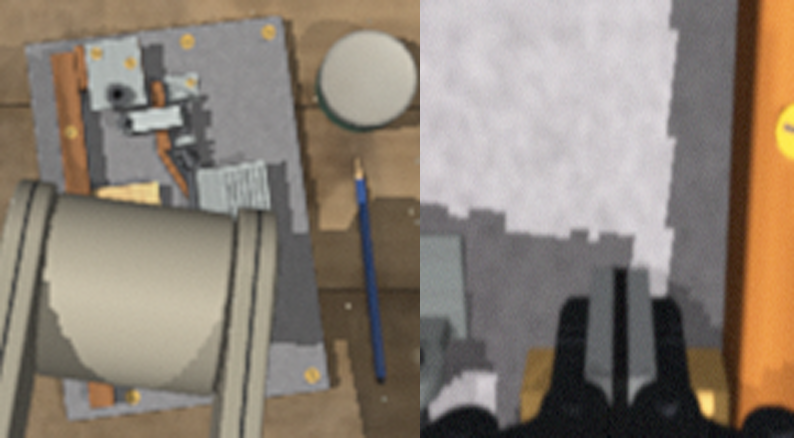

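The top crop shows the blank's front edge from (98,188) to (158,183). In the wrist crop the blank's rear is centred on the fingertips and touches the fence face. I'll push on along the fence.

Call:
step_arm(moves=[-0.4,0.05,0,0,-0.8,0.1,0,0,-1.2,0.15,0,0,-1.6,0.2,0,0,-1.9,0.2,0,0,-2.1,0.2,0,0,-2.1,0.2,0,0])

```text
time_s: 3.92
ee_pos: [0.5597, -0.0097, 0.0252]
ee_rot: [-0.197, 3.135, 0.0]
ft_force: [-0.0, 0.2, -0.3]
opening: -0.0
finger_force: 0.0
```

```bash
python3 - <<'E'
from workcell import *
from h import *
import mv
m=camera_model("top")
f=lambda L:(np.array(L)+.5)/3-.5+[270,132]
print(w2j(ray(m,f([(98,188),(158,183)]),.034),mv.TH,mv.TX)*1e3)
mv.to(-62,0,24)
E
```

```text
[[  7.13413492  19.35885471]
 [  5.55811648 -25.06207907]]
t 3.92 jig now [-65.3   0.2] z 25.2 F [-0.   0.2 -0.3] op -0.0 tilt 0.0005 -> move cm [-0.33 -0.02  0.12] roll 0.001
```

The front edge agrees: blank x ≈ -14, squared to the fence. Next I'll back off, rise, open to about 78 % and set the fingers over the plate and behind the blank.

Call:
step_arm(moves=[1,0,0,0,3,0,-1,0,5,-1,-5,0,6,-2,-8,0,6,-3,-10,0,6,-4.4,-10,0,6,-4.4,-10,0,6,-4.4,-10,0,6,-4.4,-10,0], gripper=78)

```text
time_s: 4.67
ee_pos: [0.5044, -0.0604, 0.1242]
ee_rot: [0.196, -3.134, -0.001]
ft_force: [0.2, 1.1, -0.4]
opening: 0.781
finger_force: 0.0
```

```bash
python3 - <<'E'
from workcell import *
from h import *
import mv
mv.to(-69.5,-44.5,70)
s=observe();p,d=grab_frame("wrist");np.savez("w3.npz",p=p,d=d,pos=s["ee_pos"],rot=s["ee_rot"])
cv2.imwrite("pics/w3.png",cv2.resize(p[120:400,130:530],None,fx=2,fy=2,interpolation=cv2.INTER_CUBIC))
E
```

```text
t 4.67 jig now [-126.5  -43.3] z 124.2 F [ 0.2  1.1 -0.4] op 0.781 tilt 0.0017 -> move cm [-5.7  -0.13  5.41] roll 0.0
```

View pics/w3.png

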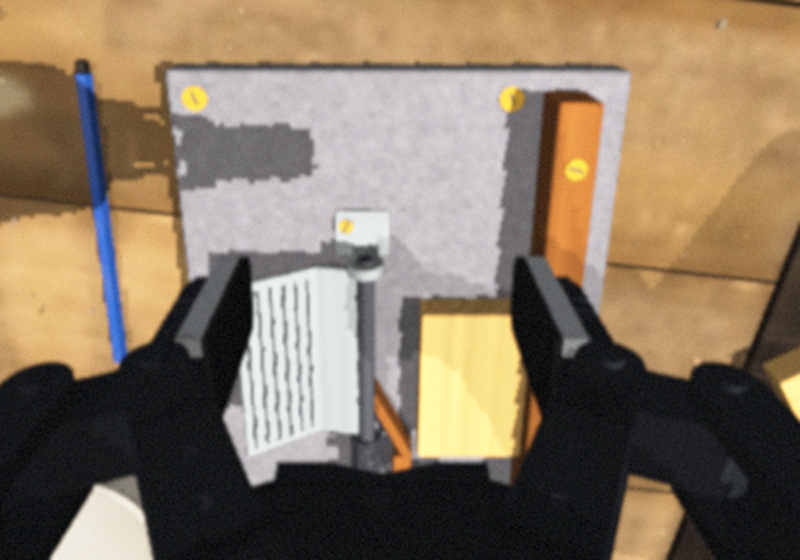

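The wrist view shows the blank squared along the fence, its rear edge at crop (420–520, 300). The fingertips are at crop (250,258) and (515,258), over the plate side and the blank side. I'll compute the tip offset.

```bash
python3 - <<'E'
from workcell import *
from h import *
import mv
m=camera_model("wrist");V=np.linalg.inv(m["tool_from_camera"])
pts=(np.array([(250,258),(215,262),(515,258),(550,262)])+.5)/2-.5+[130,120]
for z in (0,-.006,-.009,-.013): print(z,(ray(m,pts,z,V)*1e3)[:,:2].round(1).tolist())
w=np.load("w3.npz");V=wview(m,dict(ee_pos=w["pos"],ee_rot=w["rot"]))
b=(np.array([(421,313),(517,312)])+.5)/2-.5+[130,120];f=(np.array([(545,92)])+.5)/2-.5+[130,120]
pl=(np.array([(252,285),(320,268),(358,268)])+.5)/2-.5+[130,120]
print(w2j(ray(m,b,.034,V),mv.TH,mv.TX)*1e3,w2j(ray(m,f,.042,V),mv.TH,mv.TX)*1e3)
print(w2j(ray(m,pl,.042,V),mv.TH,mv.TX)*1e3)
c=(np.array([(166,68),(630,68)])+.5)/2-.5+[130,120];print(w2j(ray(m,c,.018,V),mv.TH,mv.TX)*1e3)
E
```

```text
0 [[4.3, -35.9], [3.1, -45.3], [4.2, 34.3], [3.0, 43.7]]
-0.006 [[7.5, -34.4], [6.4, -43.4], [7.4, 32.8], [6.3, 41.8]]
-0.009 [[9.1, -33.7], [8.0, -42.5], [9.0, 32.1], [7.9, 40.9]]
-0.013 [[11.2, -32.7], [10.2, -41.2], [11.2, 31.1], [10.1, 39.6]]
[[-54.79350627 -26.75947185]
 [-55.2390481   16.14607907]] [[-157.19978071   17.99789741]]
[[-73.88535645 -99.38426987]
 [-81.95685993 -70.23711954]
 [-81.93103599 -54.26336739]]
[[-162.28426388 -133.92604425]
 [-161.9999307    59.16425354]]
```

Inner faces are 66 mm apart, and the tips sit about 9–12 mm short of the TCP. The blank's rear is at x ≈ -54, matching contact. I'll go over the spot and lower to just above the plate.

Call:
step_arm(moves=[-3,-0.1,0,0,-5.6,-0.1,1,0,-5.6,-0.1,4,0,-5.6,-0.1,7,0,-5.6,-0.1,8,0,-5.6,-0.1,8.5,0,-5.6,-0.1,8.5,0,-5.6,-0.1,8.5,0])

```text
time_s: 5.38
ee_pos: [0.5613, -0.0548, 0.0411]
ee_rot: [-0.197, 3.135, -0.0]
ft_force: [0.2, -0.4, 1.4]
opening: 0.781
finger_force: 0.0
```

```bash
python3 mv.py -70 -44.5 17
```

```text
t 5.38 jig now [-69.3 -44.8] z 41.1 F [ 0.2 -0.4  1.4] op 0.781 tilt 0.0009 -> move cm [0.07 0.03 2.41] roll 0.001
```

Call:
step_arm(moves=[0,0,0.3,0,0,0,0.6,0,0,0,0.9,0,0,0,1.2,0,0,0,1.2,0,0,0,1.2,0])

```text
time_s: 5.88
ee_pos: [0.5618, -0.0553, 0.0291]
ee_rot: [-0.196, 3.133, -0.001]
ft_force: [0.5, -1.6, 4.4]
opening: 0.777
finger_force: 2.3
```

Call:
step_arm(moves=[0,0,0.2,0,0,0,0.4,0,0,0,0.6,0,0,0,0.6,0,0,0,0.6,0])

```text
time_s: 6.3
ee_pos: [0.5618, -0.055, 0.0232]
ee_rot: [-0.196, 3.133, -0.001]
ft_force: [-0.5, 1.3, 6.1]
opening: 0.782
finger_force: 3.5
```

Call:
step_arm(moves=[0,0,0.2,0,0,0,0.4,0,0,0,0.4,0,0,0,0.4,0])

```text
time_s: 6.63
ee_pos: [0.5618, -0.0543, 0.0194]
ee_rot: [-0.197, 3.133, 0.001]
ft_force: [-1.0, 3.1, 10.4]
opening: 0.783
finger_force: 4.8
```

Call:
step_arm(moves=[0,0,0.2,0,0,0,0.2,0,0,0,0.2,0])

```text
time_s: 6.88
ee_pos: [0.5618, -0.0538, 0.0176]
ee_rot: [-0.197, 3.134, 0.002]
ft_force: [-2.0, 6.6, 12.1]
opening: 0.781
finger_force: 6.0
```

```bash
python3 - <<'E'
from workcell import *
from h import *
import mv
s=observe();print(s["wrist_torque"],s["finger_force"])
p,d=grab_frame("wrist");np.savez("w4.npz",p=p,d=d,pos=s["ee_pos"],rot=s["ee_rot"])
q,_=grab_frame("scene")
mv.to(-70,-44.5,17)
a=cv2.resize(p[180:330,180:460],None,fx=2.85,fy=2.85,interpolation=cv2.INTER_CUBIC)[:300,:798]
b=cv2.resize(q[180:280,240:410],None,fx=4,fy=3,interpolation=cv2.INTER_CUBIC)
W=np.zeros((600,798,3),np.uint8);a=cv2.resize(p[195:295,180:460],(798,300),interpolation=cv2.INTER_CUBIC);W[:300]=a;W[300:600,:680]=b
cv2.imwrite("pics/w4.png",W)
E
```

```text
[ 0.70301819  0.38445988 -0.07673308] 5.952042010967489
t 6.98 jig now [-68.7 -43.9] z 17.6 F [-3.   7.4 11.3] op 0.781 tilt 0.0022 -> move cm [ 0.13 -0.06  0.06] roll 0.001
```

View pics/w4.png

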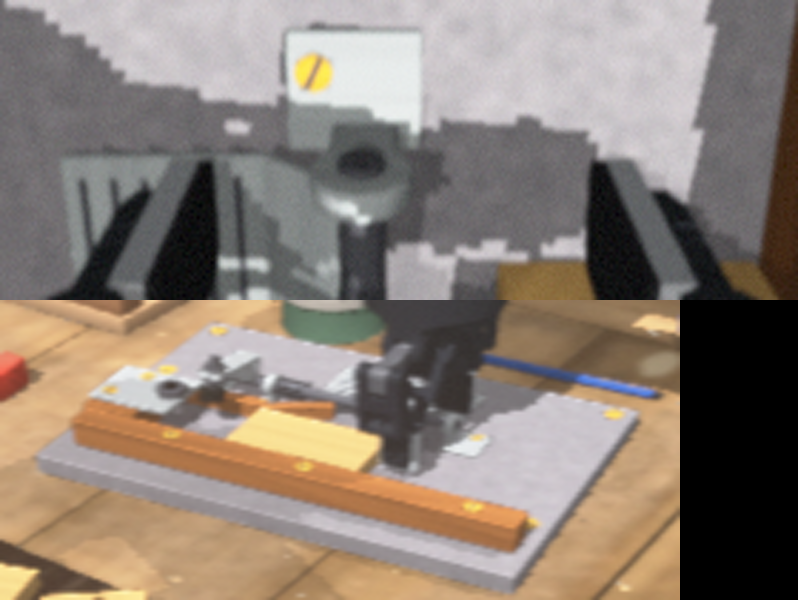

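The wrist crop (top half) shows the press finger on the rear end of the plate at about (190,160). The push finger is at (610,165), behind the blank and beside the fence. I'll check the plate's level by depth.

```bash
python3 - <<'E'
from workcell import *
from h import *
import mv
m=camera_model("wrist");w=np.load("w4.npz");V=wview(m,dict(ee_pos=w["pos"],ee_rot=w["rot"]));K=m["camera_matrix"];d=w["d"]
for n,(x,y) in dict(out=(80,180),out2=(100,190),inn=(240,180),inn2=(260,230),board=(500,80),ear=(370,100),tipL=(190,180),tipR=(625,180)).items():
    u,v=180+x/2.85,195+y/3;dd=d[int(round(v)),int(round(u))]
    pc=np.array([(u-K[0,2])/K[0,0]*dd,-(v-K[1,2])/K[1,1]*dd,-dd]);P=V[:3,:3].T@(pc-V[:3,3])
    print(n,(w2j(P,mv.TH,mv.TX)*1e3).round(1),round(P[2]*1e3,1))
E
```

```text
out [ -73.6 -101.7] 25.2
out2 [-71.1 -98.7] 24.3
inn [-73.  -73.5] 24.3
inn2 [-62.8 -70.6] 23.6
board [-88.5 -27. ] 17.7
ear [-86.3 -50.3] 20.9
tipL [-79.7 -79.2] 36.1
tipR [-78.8  -7.8] 34.6
```

The plate is level at z 24, so it is fully pressed. I'll ease up 1 mm and push along the fence.

Call:
step_arm(moves=[-0.2,0,-0.1,0,-0.5,0,-0.1,0,-0.9,0.02,-0.1,0,-1.3,0.05,-0.1,0,-1.7,0.1,-0.1,0,-2,0.1,-0.1,0,-2,0.1,-0.1,0])

```text
time_s: 7.57
ee_pos: [0.5803, -0.0517, 0.0177]
ee_rot: [0.196, -3.134, 0.001]
ft_force: [-3.6, 0.1, 9.7]
opening: 0.778
finger_force: 4.5
```

```bash
python3 mv.py -10 -44 18
```

```text
t 7.57 jig now [-50.  -44.1] z 17.7 F [-3.6  0.1  9.7] op 0.778 tilt 0.0012 -> move cm [-4.    0.01 -0.04] roll 0.0
```

Call:
step_arm(moves=[-0.3,0,0,0,-0.7,0,0,0,-1.1,0,0,0,-1.5,0.05,0,0,-1.9,0.05,0,0,-2.3,0.05,0,0,-2.7,0.05,0,0,-3.1,0.05,0,0,-3.3,0.05,0,0,-3.3,0.05,0,0])

```text
time_s: 8.4
ee_pos: [0.613, -0.0471, 0.0177]
ee_rot: [0.196, -3.134, 0.001]
ft_force: [-5.2, -0.3, 10.2]
opening: 0.775
finger_force: 4.6
```

```bash
python3 mv.py -10 -44 18
```

```text
t 8.4 jig now [-17.1 -43.6] z 17.7 F [-5.2 -0.3 10.2] op 0.775 tilt 0.0012 -> move cm [-0.71 -0.04 -0.03] roll 0.0
```

Call:
step_arm(moves=[-0.2,0,0,0,-0.4,0,0,0,-0.5,0,0,0,-0.5,0,0,0])

```text
time_s: 8.73
ee_pos: [0.6176, -0.0465, 0.0177]
ee_rot: [0.196, -3.134, 0.0]
ft_force: [-6.1, -1.3, 9.1]
opening: 0.784
finger_force: 4.6
```

Call:
step_arm(moves=[-0.1,0,0,0,-0.2,0,0,0,-0.2,0,0,0])

```text
time_s: 8.98
ee_pos: [0.6191, -0.0463, 0.0176]
ee_rot: [0.196, -3.133, 0.0]
ft_force: [-6.3, -1.1, 10.6]
opening: 0.778
finger_force: 6.0
```

Call:
step_arm(moves=[-0.1,0,0,0,-0.2,0,0,0,-0.2,0,0,0])

```text
time_s: 9.23
ee_pos: [0.6193, -0.0462, 0.0174]
ee_rot: [0.196, -3.129, 0.0]
ft_force: [-16.9, -2.3, 17.5]
opening: 0.778
finger_force: 10.7
```

```bash
python3 mv.py -10 -44 18
```

```text
t 9.23 jig now [-10.7 -43.4] z 17.4 F [-16.9  -2.3  17.5] op 0.778 tilt 0.0065 -> move cm [-0.07 -0.06 -0.06] roll 0.001
```

Force rose sharply at TCP x ≈ -10.7, about where the stop is expected. I'll back off a little with the clip held down and check before releasing.

Call:
step_arm(moves=[0.2,0,-0.02,0,0.5,0,-0.03,0,0.8,0,-0.03,0,0.8,0,-0.03,0])

```text
time_s: 9.57
ee_pos: [0.6167, -0.047, 0.0199]
ee_rot: [-0.196, 3.13, -0.002]
ft_force: [2.9, -0.6, 7.7]
opening: 0.78
finger_force: 4.0
```

```bash
python3 - <<'E'
from workcell import *
from h import *
import mv
mv.to(-10,-44,18)
s=observe();p,d=grab_frame("wrist");np.savez("w5.npz",p=p,d=d,pos=s["ee_pos"],rot=s["ee_rot"])
q,_=grab_frame("scene")
W=np.zeros((600,798,3),np.uint8);W[:300]=cv2.resize(p[195:295,180:460],(798,300),interpolation=cv2.INTER_CUBIC)
W[300:600,:680]=cv2.resize(q[180:280,240:410],(680,300),interpolation=cv2.INTER_CUBIC)
cv2.imwrite("pics/w5.png",W)
E
```

```text
t 9.57 jig now [-13.3 -44. ] z 19.9 F [ 2.9 -0.6  7.7] op 0.78 tilt 0.0059 -> move cm [-0.33 -0.    0.19] roll 0.001
```

View pics/w5.png

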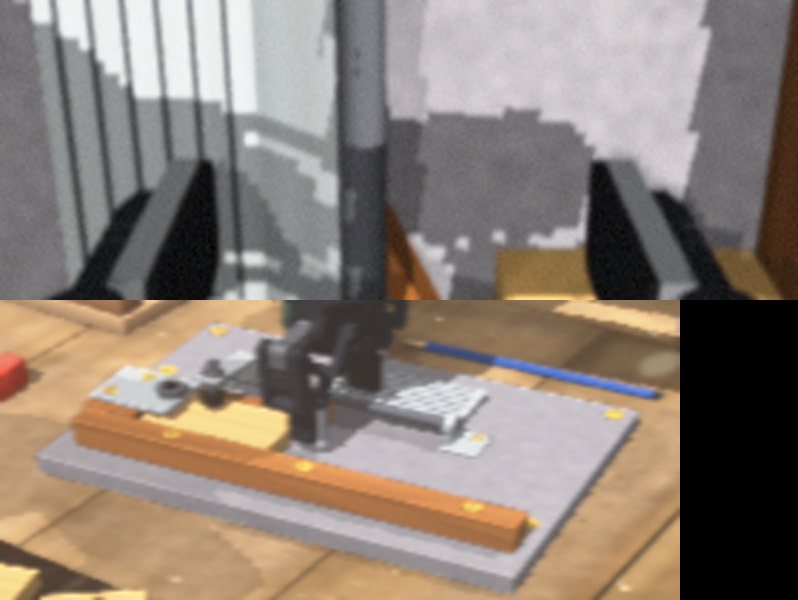

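The blank lies under the foot and the bush plate. Its rear lower edge is at crop (497–600, 250), parallel to the picture rows. I'll measure it.

```bash
python3 - <<'E'
from workcell import *
from h import *
import mv
m=camera_model("wrist");w=np.load("w5.npz");V=wview(m,dict(ee_pos=w["pos"],ee_rot=w["rot"]))
f=lambda L:np.array([(180+x/2.85,195+y/3) for x,y in L])
print(w2j(ray(m,f([(497,248),(585,248),(720,250)]),.018,V),mv.TH,mv.TX)*1e3)
print(w2j(ray(m,f([(497,297)]),.034,V),mv.TH,mv.TX)*1e3)
w4=np.load("w4.npz");V4=wview(m,dict(ee_pos=w4["pos"],ee_rot=w4["rot"]))
print("before",w2j(ray(m,f([(498,265)]),.018,V4),mv.TH,mv.TX)*1e3)
# bystanders untouched; scene-based check of blank rear corner, top face
ms=camera_model("scene");g=lambda L:np.array([(240+x/4,180+y/3) for x,y in L])
print(w2j(ray(ms,g([(288,440-300)]),.034),mv.TH,mv.TX)*1e3, "fence rear top corner",w2j(ray(ms,g([(520,520-300)]),.042),mv.TH,mv.TX)*1e3)
E
```

```text
[[  1.50845564 -26.19429933]
 [  1.50120233  -9.02719315]
 [  1.92142935  17.34426576]]
[[  0.35855098 -27.90407059]]
before [[-51.769574   -26.04889137]]
[[-5.91382855  2.29643651]] fence rear top corner [[-152.26661898   34.16894852]]
```

The rear edge is at x ≈ 1–2, i.e. home, and square to the fence. I'll release gently and rise clear.

Call:
step_arm(moves=[0.1,0,-0.3,0,0.1,0,-0.6,0,0.1,0,-1,0,0.1,0,-1.5,0,0.1,0,-3,0,0.5,0,-6,0,2,0,-9,0,5,0,-12,0,8,0,-15,0,11,0,-16,0])

```text
time_s: 10.5
ee_pos: [0.5056, -0.0607, 0.1817]
ee_rot: [-0.197, 3.131, -0.002]
ft_force: [-0.0, -0.3, 1.6]
opening: 0.779
finger_force: 0.0
```

Call:
step_arm(moves=[1,3,-1,0,3,7,-1,0,3,11,-1,0,3,15,-1,0,3,18,-1,0,3,20,-1,0,3,20,-1,0,3,20,-1,0])

```text
time_s: 11.17
ee_pos: [0.4496, 0.135, 0.1871]
ee_rot: [0.201, -3.134, 0.0]
ft_force: [0.2, -0.6, -0.5]
opening: 0.784
finger_force: 0.0
```

```bash
python3 - <<'E'
from workcell import *
from h import *
import mv
mv.to(-10,-44,18)
q,d=grab_frame("top");np.savez("t6.npz",p=q,d=d)
cv2.imwrite("pics/t6.png",cv2.resize(q[132:278,270:410],None,fx=4,fy=4,interpolation=cv2.INTER_CUBIC))
E
```

```text
t 11.17 jig now [-156.5  157.5] z 187.1 F [ 0.2 -0.6 -0.5] op 0.784 tilt 0.0011 -> move cm [-14.61 -20.19  16.9 ] roll 0.003
```

View pics/t6.png

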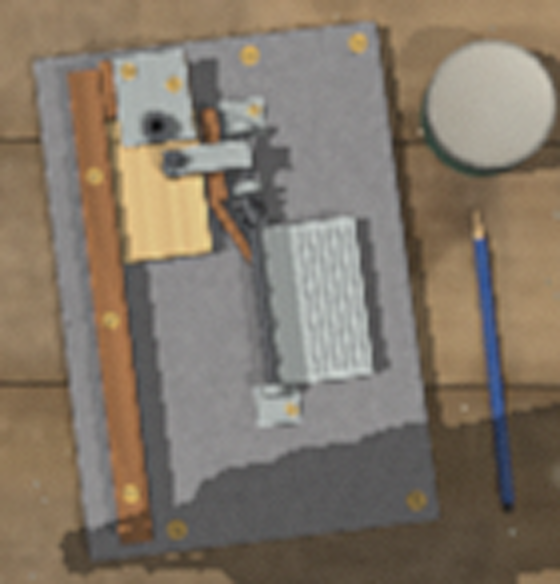

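The blank sits under the foot and bush plate, with its rear corners at crop (127,262) and (213,251). The tin and pencil are unmoved.

```bash
python3 - <<'E'
from workcell import *
from h import *
import mv
m=camera_model("top");f=lambda L:(np.array(L)+.5)/4-.5+[270,132]
P=w2j(ray(m,f([(127,262),(213,251)]),.034),mv.TH,mv.TX)*1e3;print(P,np.arctan2(*(P[0]-P[1])))
# guide/bush references: plate rear edge x 64 z 47
print(w2j(ray(m,f([(120,146),(193,140)]),.047),mv.TH,mv.TX)*1e3)
E
```

```text
[[  1.21665822  22.18169969]
 [  1.63636101 -25.79929402]] -0.008747048743547738
[[ 64.02597212  18.28045706]
 [ 62.60083414 -21.96843352]]
```

```bash
python3 -c "
from workcell import *
print(job_done())"
```

```text
the job is handed in; nothing more can be done
None
```

The blank is fully home against the end stop (measured x about 42 mm, within 0.01 rad of square to the fence), with the thumb plate released and the foot down on it; the clip angle itself was not measured. The arm is clear, the tin and pencil are unmoved, the drilled blanks were never approached, and the job is handed in at about 11 s; no verdict came back.

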